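# Find the thread hand of a port cap and take it off

## Robot

A 6-joint arm with a two-finger parallel gripper is mounted at the origin on the work surface. World frame = base frame: x ahead of the robot, y to its left, z up, the work surface at z = 0. Lengths are in m, angles in rad, forces in N, time in s.
With the tool pointing down it reaches from about 0.4 to 0.925 m from the base axis. Payload 12.5 kg.
Tool frame: the origin (TCP) lies where the fingers leave the gripper's body, on its centre line; the fingertips stand 78 mm ahead of it and the grasp point (between the pads) lies 59 mm ahead of it; x points along the fingers, z is the direction in which the jaws open and shut, and the axes are right-handed (so a half turn about x gives the same grasp; the last joint's range is limited). The gripper opens to 95 mm and grips with 3 to 60 N. Pads are 20 mm wide; open, the fingers measure 119 mm over their backs; the gripper's body (75 mm by 180 mm) begins 59 mm behind the grasp point.
Start: joints at [1.006, 0.491, 1.559, -0, 1.092, -0.106], TCP at [0.277, 0.56, 0.292] pointing down, gripper open.
Joint ranges: [-3.1, 3.1], [-0.84, 2.19], [0.05, 2.79], [-1.13, 4.28], [0.06, 2.93], [-2.69, 2.69]. Speed limits (rad/s): [2.22, 2.22, 2.79, 3.14, 3.14, 3.14].

## Interface

Orientations are given as a unit quaternion [x, y, z, w].
In Python, from bench import * gives the robot as it stands. Calls block until the motion is done:
- move_to(position, orientation): joint-space move of the TCP to a pose.
- move_straight(position, rot=None, speed=0.15, contact_N=None): straight line of the TCP; rot=None keeps the orientation; speed is the mean speed in m/s. With contact_N (N) it stops when the force on the tool has changed by that much, and returns True; else False.
- goto_joints(angles): joint-space move.
- set_gripper(opening, newtons=None): finger opening in m; newtons is the grip in N (None keeps the last); returns when the fingers have stopped.
- dwell(seconds).
- solve_ik(position, orientation): joint angles nearest the present ones, or None.
- get_image(name): name is "scene" or "top" or "wrist"; returns a dict with "color" (420x560x3 uint8, blue, green, red), "camera_matrix" (3x3 intrinsics, pixels), "world_to_cam" (4x4, takes a point from world to camera coordinates); the wrist camera has in their place "tool_from_camera" (4x4, takes a point from camera to tool coordinates, whose origin is the TCP and whose axes are the tool frame's). Camera axes: x right, y up, looking along -z (the intrinsics and any distortion apply to the point x, -y, -z); pixel columns grow to the right and rows downward; lengths in m; the calibration is good to about 2 mm. A picture is of the moment at which its call begins: read the wrist's pose just before it. There is no depth.
A pose or a line that the arm cannot do raises PlanningError and nothing moves.
- hand_in(): hands the job in, once; it reports no verdict.
Readings, each from a call of its own:
- get_t(): time.
- get_q(): joint angles.
- get_qvel(): joint speeds.
- get_tau(): joint torques, N m.
- get_tool_pos(): TCP position.
- get_ee_rot(): TCP orientation.
- get_wrist_force(): force on the tool from outside, world axes, zero at the start.
- get_ft_torque(): the same for the moment, N m.
- get_width(): finger opening in m.
Only numpy, scipy, OpenCV 4.12 (cv2) and the standard library are available. Lean on these libraries where they do the work, as an engineer would, in place of code of your own. Each camera call takes 0.05 s, during which the arm holds its last target.

## Task

First stand the small steel catch cup, open side up, fully home in the round pocket of the portioning machine's base and let go of it. Then unscrew the machine's port cap by its grip bar: nobody knows whether its thread is right- or left-handed, so try it both ways. Lift the cap off and finish while still holding it level above its port, at least 10 cm higher than it sat; the jar, the tin and the carton stay where they are.

Things in the scene. Friction and masses are not known exactly. Their poses are not given: they have to be found in the camera images.
- machine: Portioning machine fixed on the bench: aluminium base plate, x -75 to 75, y -210 to 165 mm, 16 mm thick. Origin on the bench below the port's axis, z up. Capped port at x 0, y 0; round pocket at x 0, y 120; grey gear housing (120 x 100 mm, top 106 mm above the bench) carrying a steel hopper (radius 56 mm, top 209 mm) at x 0, y -155.
- port (a point): Centre of the top face of the upright port collar (44 mm above the bench), hidden under the cap; the cap's underside of the top disc rests on it. Axes as the machine's.
- pocket (a point): Centre of the floor of the round pocket in the base plate: 58 mm diameter, 6 mm deep, floor 10 mm above the bench, open upward.
- cup_center (a point): Catch cup, plain steel, straight-sided and round: 54 mm outer diameter, 38 mm high, wall 3 mm, closed bottom, open top, 70 to 130 g. The point lies on its axis half-way up (19 mm above its underside); z points to the open side. It starts standing on the bench to the left, open side up.
- cap: Port cap: ribbed aluminium, 62 mm diameter, 29 mm high, 130 to 220 g, black grip bar on top. Origin: centre of the skirt's lower rim. Coarse two-lug thread, its hand unseen and drawn anew each run. Wrong way: stops dead within 6 degrees (a 15 degree trial turn tells; do not force it). Right way: turns easily at constant height, lifts straight off between 50 and 110 degrees (75 is good), not before.
- cap_bar (a point): Centre of the cap's upright grip bar, 54 mm long, 16 mm thick, 30 mm high; 15 mm above the cap's top disc, 44 mm above its lower rim, 20 mm above point port when seated (64 mm above the bench). x along the bar's length, y across its thickness, z up.
- jar_center (a point): Bystander: amber glass jar with a brass-coloured lid, 72 mm diameter, 110 mm high; point at its centre.
- tin_center (a point): Bystander: food tin, 75 mm diameter, 108 mm high; point at its centre.
- carton_center (a point): Bystander: cardboard carton 60 x 150 x 100 mm high; point at its centre.
Not all that is in view belongs to the job. Several things have the shape of the cap; the one meant has the colours described above.

How it is judged:
By the outcome, as a careful person would: the job done as asked, in the order asked, and still so for the second after the job is handed in, while the arm keeps its last pose, push and grip.
It also fails if it takes over 54 s, if anything falls off the work surface, if the arm or the gripper's body presses on something with over 40 N, if the wrist force passes 120 N, or if a joint passes its speed limit or range.

## Working session

There is one attempt and no reset: what is moved stays moved. The work goes in short steps, each a Python script; the robot and the scene stay as the last script left them, time stands still between calls to the robot, and variables do not carry over. Pictures are saved under pics/ and viewed, and the job is handed in when it is done.

```bash
mkdir -p pics; ls
python3 - <<'E'
from bench import *
import cv2, numpy as np
print(get_t(), get_tool_pos(), get_ee_rot(), get_width())
for n in ["scene","top","wrist"]:
    d=get_image(n); cv2.imwrite(f"pics/{n}0.png",d["color"])
    print(n,[ (k,np.round(v,4).tolist() if not isinstance(v,str) else v) for k,v in d.items() if k!="color"])
E
```

```text
pics
0.0 [0.27668283 0.56026358 0.29167164] [-0.37337507  0.60092883  0.37305076  0.60025722] 0.09495052072782255
scene [('camera_matrix', [[528.5053, 0.0, 276.6069], [0.0, 528.5053, 213.5699], [0.0, 0.0, 1.0]]), ('world_to_cam', [[-0.0162, 0.9998, -0.0143, -0.0058], [-0.6946, -0.0009, 0.7194, 0.353], [0.7192, 0.0216, 0.6944, -1.8811], [0.0, 0.0, 0.0, 1.0]])]
top [('camera_matrix', [[480.7781, 0.0, 280.7651], [0.0, 480.7781, 213.582], [0.0, 0.0, 1.0]]), ('world_to_cam', [[0.0082, -1.0, 0.0011, 0.0132], [0.9846, 0.0083, 0.1748, -0.5732], [-0.1748, -0.0003, 0.9846, -1.3666], [0.0, 0.0, 0.0, 1.0]])]
wrist [('camera_matrix', [[328.8561, 0.0, 280.7702], [0.0, 328.8561, 211.7666], [0.0, 0.0, 1.0]]), ('tool_from_camera', [[-0.0007, 0.2872, -0.9579, -0.0937], [0.0003, 0.9579, 0.2872, 0.0823], [1.0, -0.0001, -0.0007, 0.0], [0.0, 0.0, 0.0, 1.0]])]
```

View pics/scene0.png

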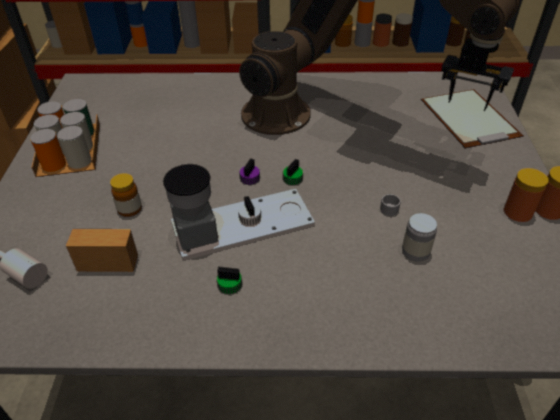

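View pics/top0.png

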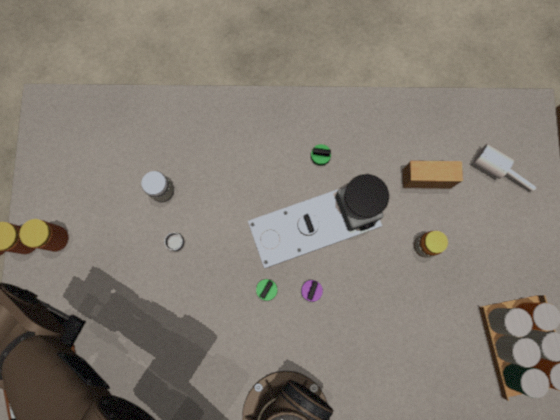

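View pics/wrist0.png

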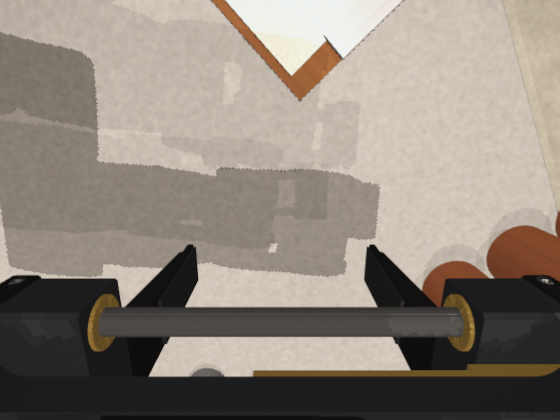

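```bash
cat > h.py <<'E'
from bench import *
import cv2, numpy as np
from scipy.spatial.transform import Rotation as R
def ray(d,uv,T=None):
    K=d["camera_matrix"]; p=np.linalg.inv(K)@np.array([uv[0],uv[1],1.]); v=np.array([p[0],-p[1],-p[2]])
    if T is None: T=np.linalg.inv(d["world_to_cam"])
    return T[:3,3], T[:3,:3]@v
def atz(d,uv,z,T=None):
    o,v=ray(d,uv,T); return o+v*(z-o[2])/v[2]
def proj(d,P,T=None):
    W=d["world_to_cam"] if T is None else np.linalg.inv(T)
    c=W[:3,:3]@np.asarray(P)+W[:3,3]; c=np.array([c[0],-c[1],-c[2]]); u=d["camera_matrix"]@c; return u[:2]/u[2]
def toolT():
    M=np.eye(4); M[:3,:3]=R.from_quat(get_ee_rot()).as_matrix(); M[:3,3]=get_tool_pos(); return M
def wristT(d,M): return M@d["tool_from_camera"]
def down(a):
    # fingers down, jaw axis (tool z) at angle a in the world xy plane
    x=np.array([0,0,-1.]); z=np.array([np.cos(a),np.sin(a),0]); y=np.cross(z,x)
    return R.from_matrix(np.column_stack([x,y,z])).as_quat()
def crop(img,x0,y0,x1,y1,s,name):
    cv2.imwrite("pics/"+name,cv2.resize(img[y0:y1,x0:x1],None,fx=s,fy=s,interpolation=cv2.INTER_CUBIC))
E
python3 - <<'E'
from h import *
d=cv2.imread("pics/top0.png"); crop(d,235,170,395,275,5,"tc.png"); crop(d,130,165,200,255,6,"tcup.png")
E
```

```text
(no output)
```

View pics/tc.png

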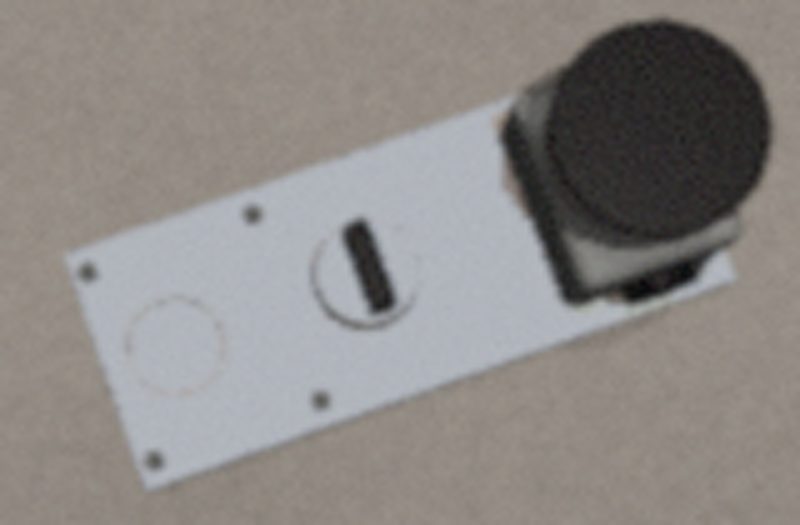

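View pics/tcup.png

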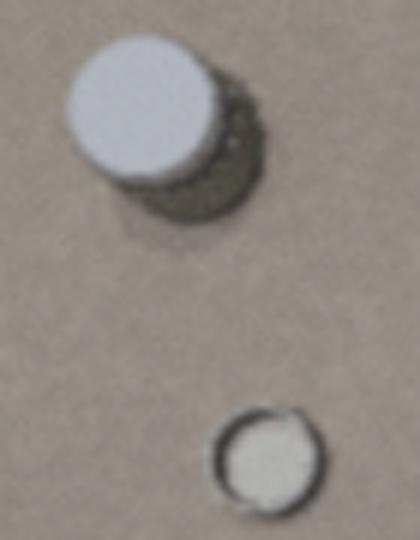

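Run:
```python
from h import *
d=get_image("top")
f=lambda c:(235+(c[0]+.5)/5-.5,170+(c[1]+.5)/5-.5)
pk=atz(d,f((175,345)),.016); c1=atz(d,f((67,256)),.016);c2=atz(d,f((148,489)),.016);c3=atz(d,f((735,278)),.016)
bar=atz(d,f((368,267)),.079);b1=atz(d,f((355,224)),.079);b2=atz(d,f((384,308)),.079)
cup=atz(d,(130+269.5/6-.5,165+461.5/6-.5),.038)
print(*[np.round(x,4) for x in (pk,c1,c2,c3,bar,cup)],sep="\n")
ang=lambda v:np.degrees(np.arctan2(v[1],v[0]))
print("edges",ang(c2-c3),ang(c1-c2)-90+180,np.linalg.norm(c2-c3),np.linalg.norm(c1-c2),"pk-bar",ang((pk-bar)*[1,1,0]),np.linalg.norm((pk-bar)[:2]),"bar",ang(b1-b2))
print(get_t())
```

```text
[0.5028 0.0507 0.016 ]
[0.5562 0.1165 0.016 ]
[0.4169 0.0657 0.016 ]
[ 0.5462 -0.2856  0.016 ]
[ 0.5411 -0.0612  0.079 ]
[0.4894 0.3302 0.038 ]
edges 110.2095141326746 110.02078918701166 0.3743645076813956 0.14832009413989594 pk-bar 108.87255418435137 0.11832894842166305 bar 18.787180142753105
0.2
```

Run:
```python
from h import *
print(R.from_quat(get_ee_rot()).as_matrix().round(2).tolist())
for p in [(.489,.330,.25),(.503,.051,.25),(.541,-.061,.25)]:
  for a in (20,110,200,290,65,155):
    q=solve_ik(p,down(np.radians(a))); print(p,a,None if q is None else np.round(q,2))
d=get_image("top"); print(atz(d,(154.3,183.5),.108), get_image("scene") and 0)
```

```text
[[-0.0, -0.9, 0.44], [-0.0, 0.44, 0.9], [-1.0, 0.0, -0.0]]
(0.489, 0.33, 0.25) 20 [ 0.48  0.49  1.7  -0.    0.96  0.13]
(0.489, 0.33, 0.25) 110 [ 0.48  0.49  1.7  -0.    0.96 -1.44]
(0.489, 0.33, 0.25) 200 None
(0.489, 0.33, 0.25) 290 [ 0.48  0.49  1.7  -0.    0.96  1.7 ]
(0.489, 0.33, 0.25) 65 [ 0.48  0.49  1.7  -0.    0.96 -0.65]
(0.489, 0.33, 0.25) 155 [ 0.48  0.49  1.7  -0.    0.96 -2.22]
(0.503, 0.051, 0.25) 20 [-0.03  0.38  1.9  -0.    0.87 -0.38]
(0.503, 0.051, 0.25) 110 [-0.03  0.38  1.9  -0.    0.87 -1.95]
(0.503, 0.051, 0.25) 200 None
(0.503, 0.051, 0.25) 290 [-0.03  0.38  1.9  -0.    0.87  1.19]
(0.503, 0.051, 0.25) 65 [-0.03  0.38  1.9   0.    0.87 -1.16]
(0.503, 0.051, 0.25) 155 None
(0.541, -0.061, 0.25) 20 [-0.23  0.43  1.81 -0.    0.91 -0.58]
(0.541, -0.061, 0.25) 110 [-0.23  0.43  1.81 -0.    0.91 -2.15]
(0.541, -0.061, 0.25) 200 [-0.23  0.43  1.81 -0.    0.91  2.56]
(0.541, -0.061, 0.25) 290 [-0.23  0.43  1.81 -0.    0.91  0.99]
(0.541, -0.061, 0.25) 65 [-0.23  0.43  1.81  0.    0.91 -1.37]
(0.541, -0.061, 0.25) 155 None
[0.64706026 0.37989742 0.108     ] 0
```

Run:
```python
from h import *
a=np.radians(290)
move_to((.489,.330,.25),down(a))
M=toolT(); d=get_image("wrist"); cv2.imwrite("pics/w1.png",d["color"]); T=wristT(d,M)
np.save("T1.npy",T); print(proj(d,[.4894,.3302,.038],T),get_t())
```

```text
[282.07862599 200.39875895] 1.9417
```

View pics/w1.png

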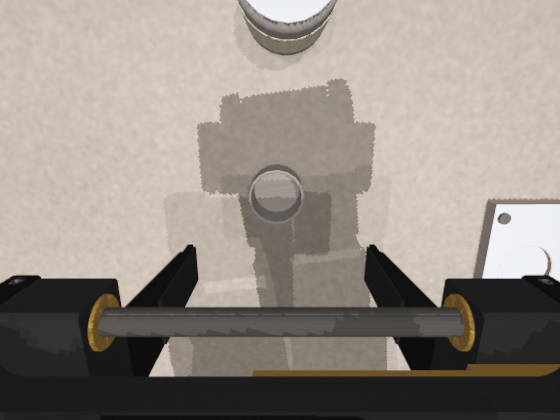

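Run:
```python
from h import *
crop(cv2.imread("pics/w1.png"),235,150,320,235,7,"w1c.png")
```

```text
(no output)
```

View pics/w1c.png

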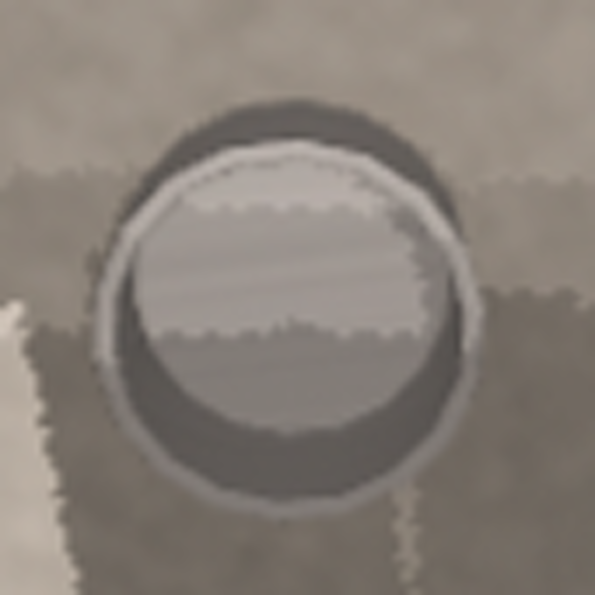

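Run:
```python
from h import *
d=get_image("wrist"); T=np.load("T1.npy"); print(get_tool_pos())
print(atz(d,(276.5,197),.038,T), [proj(d,[.4894,.3302,.038],T)])
t=get_image("top"); print(proj(t,atz(d,(276.5,197),.038,T)))
s=get_image("scene"); cv2.imwrite("pics/s1.png",s["color"]); print(proj(s,atz(d,(276.5,197),.038,T)),proj(s,[.4894,.3302,.038]))
crop(s["color"],365,170,425,230,8,"s1c.png")
```

```text
[0.48872192 0.33051749 0.2500935 ]
[0.49071997 0.33637942 0.038     ] [array([282.07862599, 200.39875895])]
[172.33889489 240.96277901]
[390.48633393 199.71331691] [388.22821761 199.39729355]
```

View pics/s1c.png

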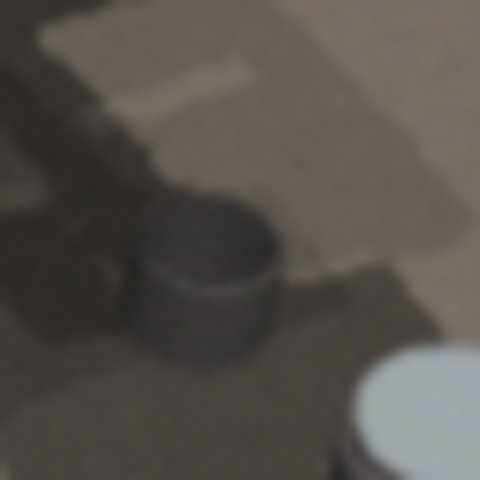

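Run:
```python
from h import *
a=np.radians(290)
move_straight((.4905,.336,.14),down(a),speed=.25)
print(move_straight((.4905,.336,.088),speed=.15,contact_N=8))
set_gripper(0.03,20); print("w",get_width(),get_wrist_force(),get_tool_pos())
move_straight((.4905,.336,.22),speed=.25); dwell(.1)
M=toolT(); d=get_image("wrist"); cv2.imwrite("pics/w2.png",d["color"])
print(get_width(),get_wrist_force(),get_t())
```

```text
False
w 0.05364208082744942 [-0.01441907 -0.68793732  1.69633257] [0.49052246 0.33600419 0.08806129]
0.05366824577606745 [ 0.36758432  0.76865106 -0.53943282] 4.75
```

View pics/w2.png

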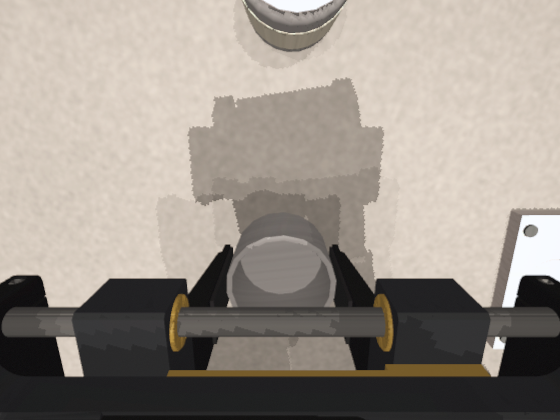

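Run:
```python
from h import *
d=get_image("wrist"); T=d["tool_from_camera"]
crop(cv2.imread("pics/w2.png"),210,200,350,340,5,"w2c.png")
t=np.linspace(0,2*np.pi,721)
for y0 in (-.004,-.002,0,.002,.004):
    P=np.array([proj(d,[.050,y0+.027*np.sin(s),.027*np.cos(s)],T) for s in t]); B=np.array([proj(d,[.088,y0+.027*np.sin(s),.027*np.cos(s)],T) for s in t])
    print(y0,P.min(0),P.max(0),"bottom",B.min(0))
```

```text
-0.004 [227.37981206 241.93962149] [337.04842696 339.27918365] bottom [237.24631188 217.31528043]
-0.002 [227.19021703 237.95635529] [337.2507436  335.99285989] bottom [237.12042936 214.01972927]
0 [226.99926257 233.94313757] [337.45451193 332.68410241] bottom [236.99381118 210.70415449]
0.002 [226.80693402 229.89962923] [337.65974764 329.35268073] bottom [236.8664509  207.36837304]
0.004 [226.61321648 225.82548602] [337.86646662 325.99836118] bottom [236.73834196 204.01219964]
```

View pics/w2c.png

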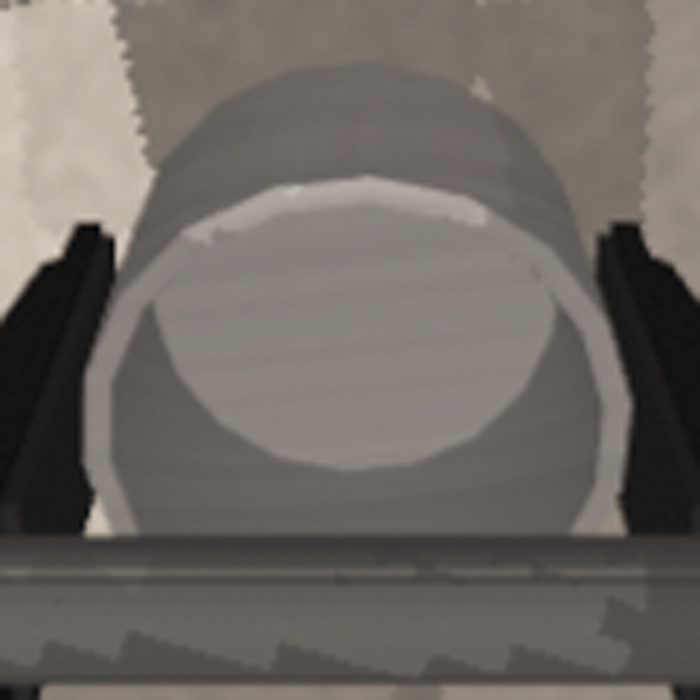

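Run:
```python
from h import *
a=np.radians(290)
move_to((.482,-.020,.30),down(a)); dwell(.1)
M=toolT(); d=get_image("wrist"); cv2.imwrite("pics/w3.png",d["color"]); T=wristT(d,M)
np.save("T3.npy",T); print(proj(d,[.503,.051,.016],T),proj(d,[.541,-.061,.079],T),get_t(),get_width())
crop(d["color"],180,100,340,220,5,"w3a.png");crop(d["color"],280,90,440,210,5,"w3b.png")
```

```text
[229.75695044 147.2511152 ] [344.33471508 156.89175176] 6.3167 0.05418967774788603
```

View pics/w3.png

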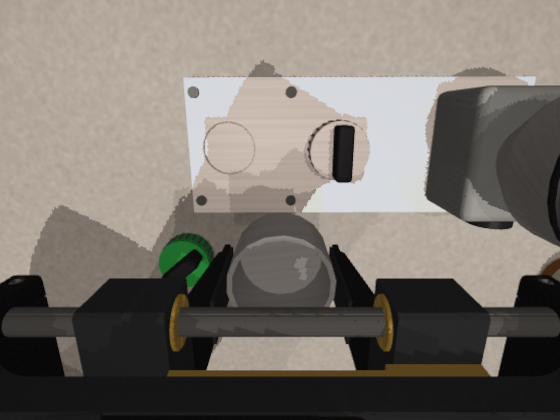

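View pics/w3a.png

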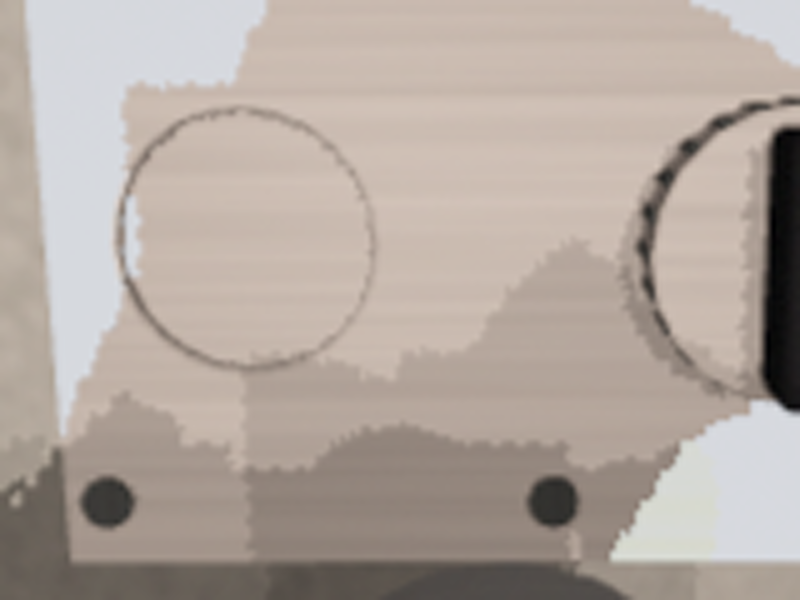

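View pics/w3b.png

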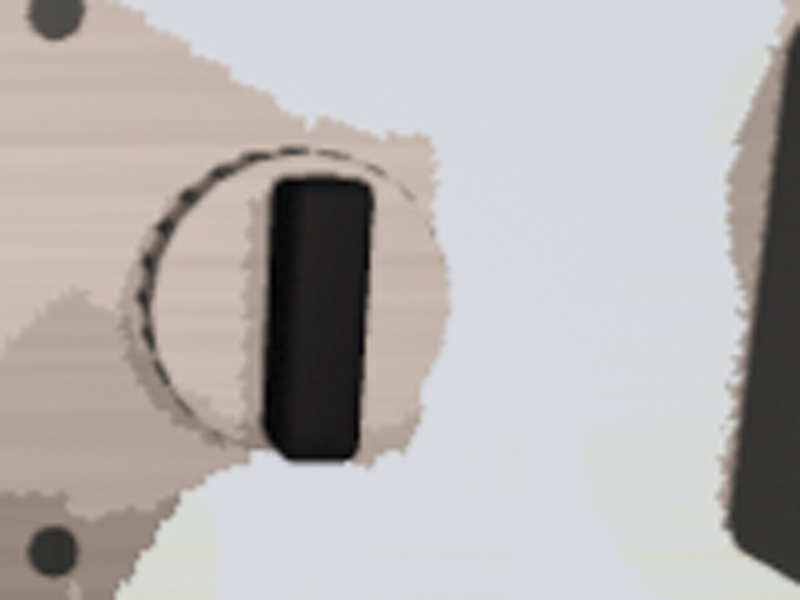

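Run:
```python
from h import *
d=get_image("wrist"); T=np.load("T3.npy")
A=lambda c:(180+(c[0]+.5)/5-.5,100+(c[1]+.5)/5-.5)
B=lambda c:(280+(c[0]+.5)/5-.5,90+(c[1]+.5)/5-.5)
pk=atz(d,A((246,237)),.016,T); print("pk",pk)
ang=lambda v:np.degrees(np.arctan2(v[1],v[0]))
r1=atz(d,B((373,182)),.079,T); r2=atz(d,B((358,460)),.079,T)
print("bar right edge",r1,r2,ang(r1-r2),np.linalg.norm(r1-r2))
n=np.array([-np.sin(np.radians(ang(r1-r2))),np.cos(np.radians(ang(r1-r2))),0]); print("bar c",(r1+r2)/2+.008*n)
# plate corners
c=[atz(d,p,.016,T) for p in ((184,77),(194,212),(535,76))]
print(c, ang(c[0]-c[1]),ang(c[0]-c[2])-90)
for Lc in range(1):
  t=np.radians(20); pc=np.array([pk[0]+.12*np.sin(t),pk[1]-.12*np.cos(t)]); print("port from pk",pc, [proj(d,[pc[0],pc[1],z],T) for z in (.079,.049)])
img=cv2.imread("pics/w3.png").copy()
im=cv2.resize(img[90:210,280:440],None,fx=5,fy=5,interpolation=cv2.INTER_CUBIC)
im=cv2.convertScaleAbs(im,alpha=3,beta=0); cv2.imwrite("pics/w3d.png",im)
```

```text
pk [0.50289535 0.05210168 0.016     ]
bar right edge [ 0.57029139 -0.05832063  0.079     ] [ 0.52133462 -0.07670555  0.079     ] 20.58284707580196 0.05229503280174211
bar c [ 0.54300052 -0.06002377  0.079     ]
[array([0.55679059, 0.11915634, 0.016     ]), array([0.41517799, 0.06819774, 0.016     ]), array([ 0.68613046, -0.23178973,  0.016     ])] 19.791021527575918 20.231177435686405
port from pk [ 0.54393776 -0.06066144] [array([345.23293002, 153.84134384]), array([339.83268503, 150.37357447])]
```

View pics/w3d.png

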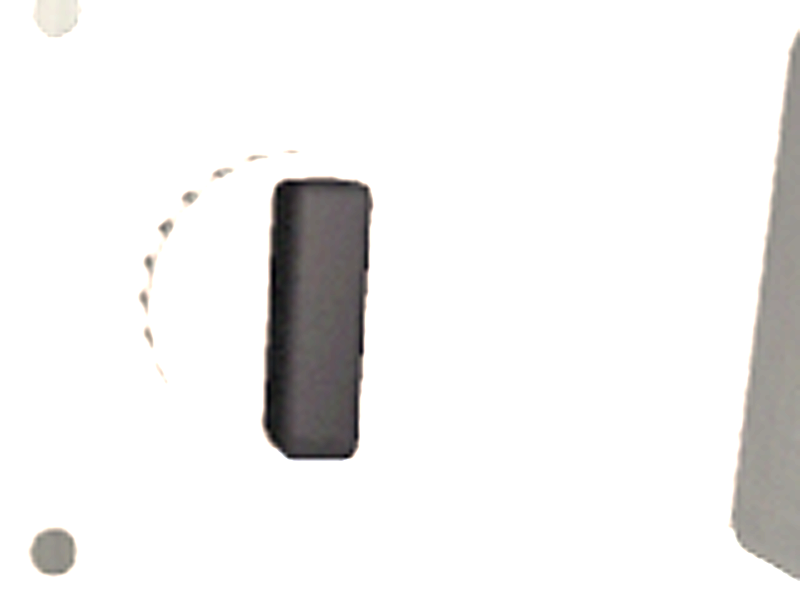

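Run:
```python
from h import *
x,y=.5036,.0521
move_to((x,y,.14),down(np.radians(290)))
move_straight((x,y,.110),speed=.1); dwell(.2); print(get_wrist_force(),get_ft_torque())
c=move_straight((x,y,.0965),speed=.02,contact_N=5); dwell(.1); print(c,get_tool_pos(),get_wrist_force(),get_ft_torque(),get_width(),get_t())
```

```text
[ 0.72928946 -0.57070425 -0.53128095] [-0.08151495  0.16746266 -0.01064603]
True [0.50347819 0.05209798 0.09783632] [0.8276873  0.04676969 2.90343329] [-0.14762015  0.07552146  0.01942541] 0.05339004554629989 8.4417
```

Run:
```python
from h import *
set_gripper(.075); x,y,_=get_tool_pos()
move_straight((x,y,.16),speed=.2); set_gripper(.09)
move_to((.482,-.0,.28),down(np.radians(290))); dwell(.1)
M=toolT(); d=get_image("wrist"); cv2.imwrite("pics/w4.png",d["color"]); T=wristT(d,M); np.save("T4.npy",T)
crop(d["color"],190,80,350,220,5,"w4c.png"); t=np.linspace(0,2*np.pi,361)
for z in (.048,.054):
  P=np.array([proj(d,[.5029+.027*np.cos(s),.0518+.027*np.sin(s),z],T) for s in t]);print(z,P.min(0),P.max(0))
print(get_t())
```

```text
0.048 [212.53004174 130.51260228] [267.47110989 185.66007565]
0.054 [211.28348966 130.84924035] [267.21925976 186.95355185]
10.7917
```

View pics/w4c.png

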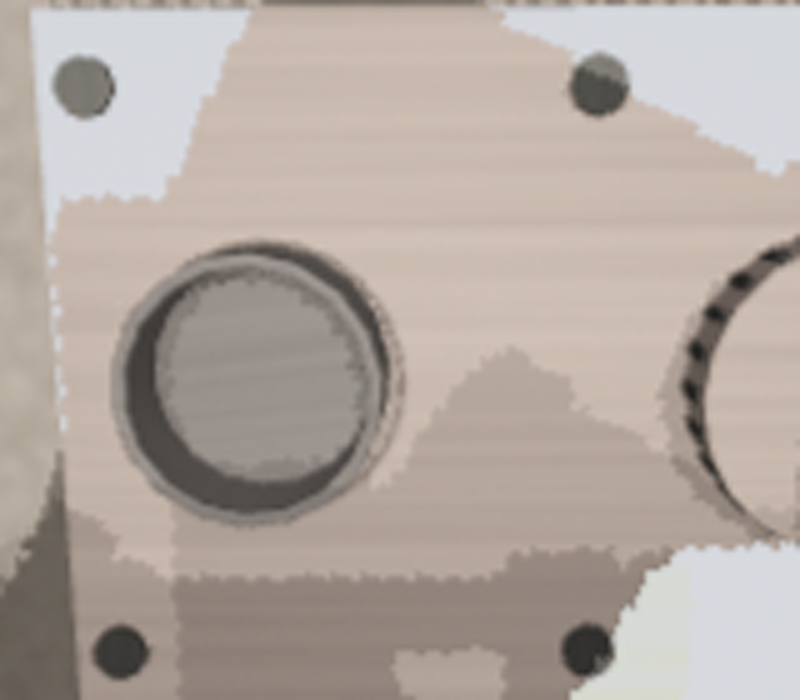

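```bash
cat >> h.py <<'E'
PORT=np.array([.5435,-.0603]); B0=20.3
def pose(th,e,z,flip=0):
    b=np.radians(B0+th); p=PORT+e*np.array([np.cos(b),np.sin(b)])
    return (p[0],p[1],z), down(b-np.pi/2+(np.pi if flip else 0))
E
python3 - <<'E'
from h import *
np.set_printoptions(precision=3,suppress=True)
p,q=pose(0,.012,.20); move_to(p,q)
print([solve_ik(*pose(t,.012,.13))[5] for t in (0,15,40,78)])
set_gripper(.045)
p,q=pose(0,.012,.130); print(move_straight(p,q,speed=.12,contact_N=8),get_tool_pos())
f0=get_wrist_force();t0=get_ft_torque();print(f0,t0)
set_gripper(.0,25); dwell(.1); print(get_width(),get_wrist_force(),get_ft_torque(),get_t())
d=get_image("wrist"); cv2.imwrite("pics/w5.png",d["color"])
E
```

```text
[np.float64(0.9971811395560257), np.float64(0.7397073124457387), np.float64(0.30810112788869715), np.float64(-0.3554642025865933)]
False [ 0.555 -0.056  0.13 ]
[ 0.736 -0.117 -0.757] [-0.071  0.127  0.011]
0.0160103889841993 [-0.778 -0.974  4.12 ] [-0.166  0.315 -0.029] 13.675
```

View pics/w5.png

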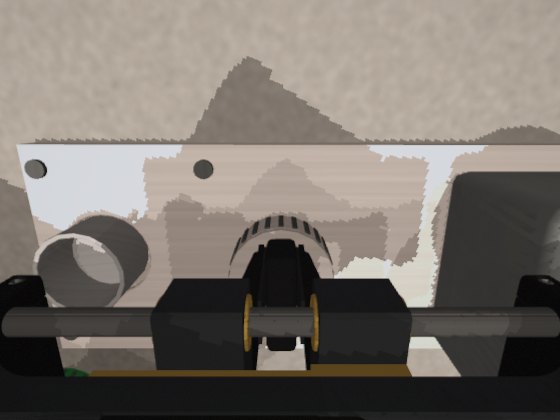

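The bar is gripped squarely (width 16.0 mm), and the cup stands in the pocket at left. Next is the counter-clockwise trial turn.

Run:
```python
from h import *
np.set_printoptions(precision=2,suppress=True)
t0=get_ft_torque(); f0=get_wrist_force()
for th in (3,6,9,12,15):
    move_straight(*pose(th,.012,.130),speed=.01); dwell(.05)
    t=get_ft_torque()-t0; f=get_wrist_force()-f0; print(th,f,t,round(get_width(),4),get_t())
    if np.linalg.norm(f)>25 or abs(t[2])>1.2: print("stop"); break
```

```text
3 [ 0.22 -0.25  0.67] [-0.01  0.01  0.01] 0.0157 14.025
6 [ 0.46  0.02 -0.95] [-0.07 -0.05  0.06] 0.0161 14.325
9 [ 0.09 -1.11  0.22] [-0.07 -0.17  0.11] 0.0155 14.625
12 [ 0.45 -0.49 -0.42] [-0.05 -0.13  0.1 ] 0.0164 14.925
15 [ 1.05 -0.85  0.38] [-0.06 -0.07  0.03] 0.0162 15.225
```

Run:
```python
from h import *
np.set_printoptions(precision=2,suppress=True)
t0=get_ft_torque(); f0=get_wrist_force()
for th in range(20,80,5):
    move_straight(*pose(min(th,77),.012,.130),speed=.012); dwell(.03)
    t=get_ft_torque()-t0; f=get_wrist_force()-f0
    if th%15==0: print(th,f,t,round(get_width(),4),get_t())
    if np.linalg.norm(f)>25 or abs(t[2])>1.2: print("stop",th,f,t); break
d=get_image("wrist"); cv2.imwrite("pics/w6.png",d["color"]); print(get_tool_pos(),get_t())
```

```text
30 [ 0.04  0.15 -0.13] [-0.   -0.11  0.01] 0.0162 16.075
45 [ 0.36 -0.52 -0.18] [-0.05 -0.14  0.01] 0.016 16.925
60 [ 0.74 -0.05 -1.3 ] [ 0.   -0.18  0.02] 0.0158 17.775
75 [ 0.01  0.15 -0.85] [-0.03 -0.19  0.03] 0.0156 18.625
[ 0.54 -0.05  0.13] 18.675
```

View pics/w6.png

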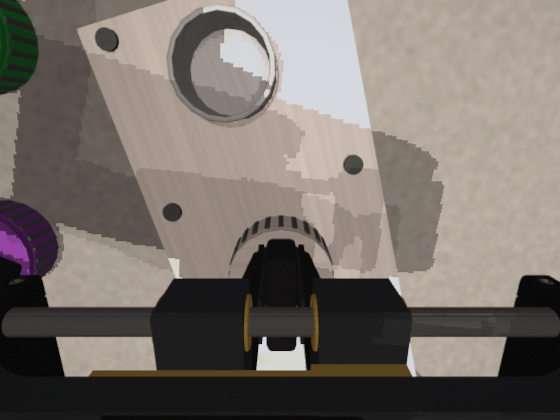

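Run:
```python
from h import *
np.set_printoptions(precision=3,suppress=True)
set_gripper(0,40); f0=get_wrist_force()
c=move_straight(pose(75,.012,.150)[0],speed=.04,contact_N=12); dwell(.1); print(c,get_tool_pos(),get_wrist_force()-f0,get_width())
if not c:
    c=move_straight(pose(75,.012,.265)[0],speed=.12,contact_N=12); dwell(.3); print(c,get_tool_pos(),get_wrist_force()-f0,get_ft_torque(),get_width())
for n in ("wrist","scene","top"):
    d=get_image(n); cv2.imwrite(f"pics/{n}7.png",d["color"])
    if n=="scene": crop(d["color"],150,120,330,270,4,"scene7c.png")
print(get_t())
```

```text
False [ 0.542 -0.048  0.15 ] [-0.486 -1.533 -5.996] 0.015632826556196303
False [ 0.542 -0.048  0.265] [-0.028 -1.52  -7.231] [-0.083  0.054 -0.041] 0.015690575979745238
21.2
```

View pics/wrist7.png

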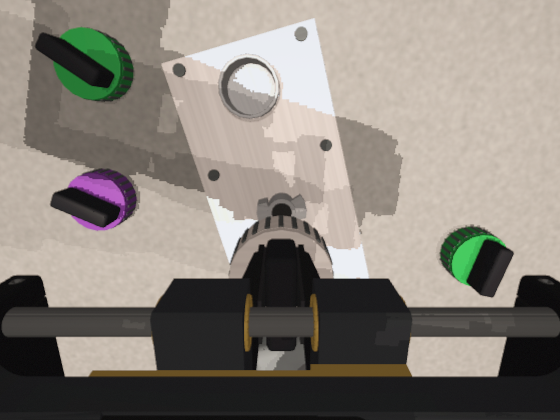

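View pics/scene7c.png

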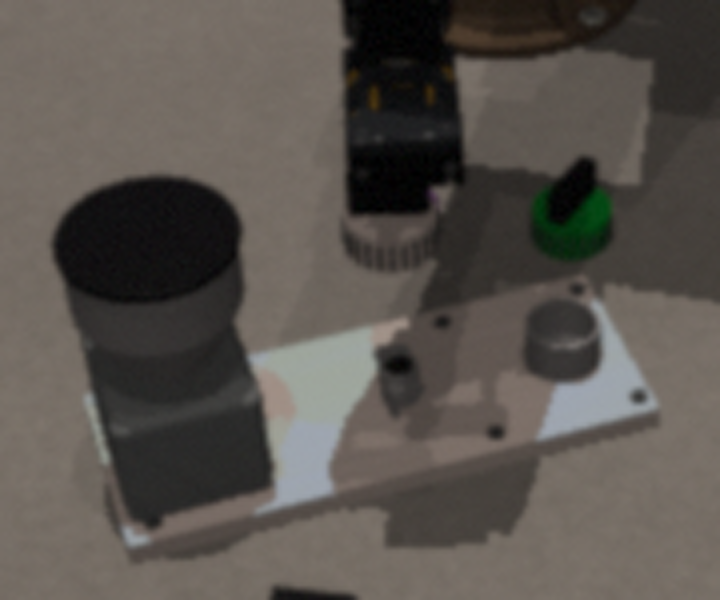

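View pics/scene7.png

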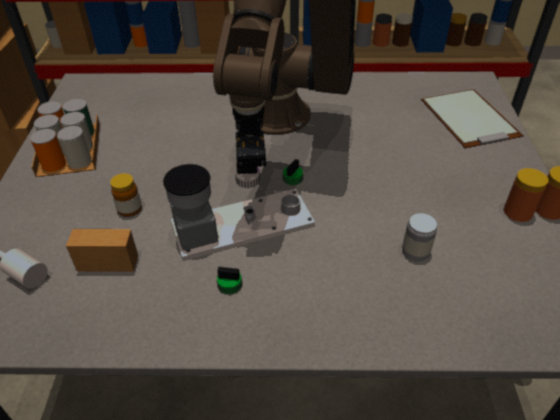

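```bash
python3 -c "
from h import *
print(get_tool_pos(),get_width(),get_wrist_force(),get_t()); hand_in()"
```

```text
[ 0.54240278 -0.04834584  0.26488393] 0.015683684843271064 [-0.26280092  1.21376025 -0.91742436] 21.2
the job is handed in; nothing more can be done
```

The job is done and handed in at 21.2 s of the 54 s allowed.

- **Cup:** I stood it in the pocket and let go. It touched down at 97.8 mm against the 98 mm expected. The wrist picture afterwards put its rim within about half a pixel of the seated height.
- **Cap:** I tried counter-clockwise first. It turned freely past 15° with almost no torque, so I took the thread as right-handed. I did not try clockwise. I turned it to 75°, and it then lifted straight off.
- **At hand-in:** the cap was gripped at 15.7 mm on the 16 mm bar. It was over its port, level by eye in the pictures, and 13.5 cm higher than it sat.
- **Last checks:** the final pictures show the cup still in its pocket. The jar, tin and carton look unmoved.
- **Disagreement:** the top camera put the cup about 6 mm away from where the wrist and scene cameras did, so I went by the wrist camera. At the pocket and port, the top and wrist cameras agreed to within about 2 mm.

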